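Discard the spent tube through the waste bin's spring flap

ROBOT

A 7-joint arm with a two-finger parallel gripper is mounted at the origin on the work surface. World frame = base frame: x ahead of the robot, y to its left, z up, the work surface at z = 0. Lengths are in m, angles in rad, forces in N, time in s.
With the tool pointing down it reaches from about 0.4 to 0.85 m from the base axis. Payload 10.4 kg.
Tool frame: the origin (TCP) lies midway between the tips of the shut fingers; the grasp point (between the pads) lies 19 mm behind it; z points along the fingers, y is the line along which they close (so a half turn about z gives the same grasp; the last joint's range is limited). The gripper opens to 87 mm and grips with 3 to 60 N. Pads are 19 mm wide; open, the fingers measure 117 mm over their backs; the gripper's body (75 mm by 190 mm) begins 51 mm behind the grasp point.
Start: joints at [-1.157, 0.332, -0.065, 1.46, 0.022, 1.35, -0.088], TCP at [0.264, 0.566, 0.223] pointing down, gripper open.
Joint ranges: [-2.6, 2.6], [-0.5, 2.12], [-1.47, 1.34], [0.16, 2.42], [-1.27, 4.41], [0.06, 2.06], [-2.6, 2.6]. Speed limits (rad/s): [2.22, 2.22, 2.79, 2.79, 3.14, 3.14, 3.14].

INTERFACE

Orientations are given as a unit quaternion [x, y, z, w].
In Python, from bench import sensors, eyes, order gives the robot as it stands.
- The arm moves only by the tool arm_command, never from a script. Its argument "steps" is a list of rows, each an object with "rot": the turn, a rotation vector about the world's x, y, z in degrees, a list of three; "slide": the shift along the world's x, y, z in m, a list of three; "grip": the opening, from 0 (shut) to 1 (fully open). A call has exactly 8 rows; each row shifts and turns the commanded pose from where the row before left it; what a row does not reach is not made up. A row lasts 1/8 s, in which the tool goes at most 62.5 mm and 10.7 degrees, less where a joint would pass 70% of its speed; a pose out of reach is approached as far as the arm can. A call with a gripper value outside its range is refused whole. The fingers move at their own pace and stop on an object; "newtons" is the grip in N (left out, the last holds). Time passes only in rows, so rows that do not move let the fingers close, or fill a call up. It gives the time, the measured TCP pose, the force, the opening and the grip force at its end, in the units of the state.
- sensors.read_state(): the state, without advancing time (a new reading comes with each control period).
- eyes.camera(name): name is "scene" or "top" or "wrist"; returns a dict with "pixels" (480x640x3 uint8, red, green, blue), "intrinsics" (3x3 intrinsics, pixels), "k1" (the pictures are not rectified: a ray, as slopes to the right and down, at radius r is drawn at 1 + k1 r^2 times it, then the intrinsics apply), "pose" (4x4, takes a point from camera to world coordinates). Camera axes: x right, y down, z forward; pixel columns grow to the right and rows downward; lengths in m; the calibration is good to about 2 mm. A picture is of the moment at which its call begins. There is no depth.
- order.close_job(): hands the job in; it is judged then, once.
Trained networks look in a picture, given as the dict that the camera call returned (one of the last four; its "shot" number tells which), for a name from the list of things; names that differ only in an ending like _2 or _b are one class to them, and where a whole thing is asked for, a point or a joint stands for the part that bears it (a point fixed in the world has none). Each returns a list of dicts, best first, with "conf" (0 to 1); they miss things now and then, are a little off and sometimes report something else, mostly with a low value. They report only what shows in the picture. A call takes as long as a camera call. They do not tell look-alikes from the thing itself.
- eyes.look_for(name, picture): "bbox" ([left, top, right, bottom] in pixels, round what is visible of it).
The state is a dict: "time": time; "joint_positions": joint angles; "joint_vel": joint speeds; "joint_torque": joint torques, N m; "ee_pos": TCP position; "eef_rot": TCP orientation; "ft_force": force on the tool from outside, world axes, zero at the start; "torque": the same for the moment, N m; "width": finger opening in m; "grip_force": force on a finger pad.
Only numpy, scipy, OpenCV 4.12 (cv2) and the standard library are available. Lean on these libraries where they do the work, as an engineer would, in place of code of your own. Each camera call takes 0.05 s, during which the arm holds its last target. There are 200 camera calls.

TASK

Take the red-capped tube out of the rack and, keeping hold of it, push it upright, bottom first, down through the white spring flap in the lid of the yellow waste bin; let go once it is well inside so that it drops into the bin and the flap swings shut behind it. Leave the blue-capped tube where it stands in the rack.

Things in the scene. Friction and masses are not known exactly. Their poses are not given: they have to be found in the camera images.
- tube_red: Spent tube: upright, round, flat-bottomed, 115 mm tall, 30 mm diameter, whitish, red cap (34 mm diameter, top 22 mm; grip it there), about 80 g. Origin: centre of its underside, z up the tube. It stands in an outer hole of a fixed white rack, upper 75 mm free above the rack. At the start its x axis lies across the row of holes, y along it.
- tube_blue: Tube of the same shape and size with a blue cap, in the other outer hole, 110 mm from the red one; origin at the centre of its underside. The rack: 70 x 170 mm, 50 mm high, three 36 mm round holes in a row, 55 mm apart, 40 mm deep, floor 10 mm above the table.
- mouth (a point): Centre of the opening (70 mm along x, 66 mm along y, z up) in the lid of the fixed yellow waste bin, at the lid's upper face, 195 mm above the table. The white flap (66 x 60 x 3 mm) fills it, hinged at its +x edge, swinging down into the bin. Bin 170 (x) x 150 (y) mm, centred on the opening; lid 5 mm thick, overhanging 4 mm; inner floor 6 mm above the table.
- flap (a joint): Flap angle in rad: 0 shut (level), growing as it swings down, at most 1.5. A light spring (0.04 N m, 1 to 2 N at mid-flap) shuts it; a tube set down on it does not open it. A tube held upright and pushed through the middle until its underside is about 80 mm below the lid has the flap against its side and falls in when let go; a shallower one may be caught.
Not all that is in view belongs to the job. Leave any turquoise look-alike of the tube_red alone.

How it is judged:
On the way:
1. the red-capped tube, held by the fingers and within 25 degrees of upright, bottom first, pushes the flap down by more than 0.6 rad, its underside more than 30 mm below the lid inside the opening (value of joint flap above 0.6 rad and z of tube_red in the frame of mouth below -0.03 m and horizontal distance between tube_red and mouth below 0.05 m and angle between tube_red's own z axis and vertical below 0.436 rad and contact force between the fingers and tube_red above 0.3 N), for 0.1 s.
At the end, for the whole second after the job is handed in: The red-capped tube lies at rest inside the bin (its underside centre within the bin's walls and more than 60 mm below the lid), the flap is shut to within 0.12 rad, and the blue-capped tube still stands in its hole (moved less than 20 mm, tilted less than 0.2 rad) (z of tube_red in the frame of mouth below -0.06 m and x of tube_red in the frame of mouth between -0.085 and 0.085 m and y of tube_red in the frame of mouth between -0.075 and 0.075 m and value of joint flap below 0.12 rad and linear speed of tube_red below 0.05 m/s and distance of tube_blue from where it was at the start of the episode below 0.02 m and angle between tube_blue's own z axis and vertical below 0.2 rad); the robot touches nothing.
It fails at once if the blue-capped tube is lifted or knocked more than 30 mm from its place (distance of tube_blue from where it was at the start of the episode above 0.03 m).
It also fails if it takes over 43 s, if anything falls off the work surface, if the arm or the gripper's body presses on something with over 40 N, if the wrist force passes 120 N, or if a joint passes its speed limit or range.

## Working session

There is one attempt and no reset: what is moved stays moved. The work goes in short steps, Python scripts to look and compute and a tool call to move; the robot and the scene stay as the last step left them, time stands still between calls to the robot, and variables do not carry over. Pictures are saved under pics/ and viewed, at most 10 in all, crops included, and the job is handed in when it is done.

Besides the shell and the picture viewer there is one more tool, called after "Emit:" by a JSON object that holds its "api" and its "payload". arm_command: Moves the arm, as the interface text tells. Its arguments: {"type":"object","properties":{"steps":{"type":"array","items":{"type":"object","properties":{"rot":{"type":"array","items":{"type":"number"}},"slide":{"type":"array","items":{"type":"number"}},"grip":{"type":"number"}}}},"newtons":{"type":"number"}},"required":["steps"]}

```bash
mkdir -p pics; cat > h.py <<'E'
import numpy as np, cv2
from bench import sensors, eyes, order
def ray(p,u,v):
    K=np.array(p["intrinsics"],float);T=np.array(p["pose"])
    d=cv2.undistortPoints(np.array([[[u,v]]],float),K,np.array([p["k1"],0,0,0,0.])) [0,0]
    return T[:3,3],T[:3,:3]@np.array([d[0],d[1],1])
def at_z(p,u,v,z):
    o,d=ray(p,u,v); return (o+d*(z-o[2])/d[2]).round(4)
def proj(p,X):
    T=np.linalg.inv(np.array(p["pose"]));K=np.array(p["intrinsics"],float)
    q,_=cv2.projectPoints(np.array(X,float).reshape(-1,1,3),cv2.Rodrigues(T[:3,:3])[0],T[:3,3],K,np.array([p["k1"],0,0,0,0.]))
    return q[:,0]
def save(p,n,box=None,s=1):
    im=cv2.cvtColor(p["pixels"],cv2.COLOR_RGB2BGR)
    if box: im=im[box[1]:box[3],box[0]:box[2]]
    cv2.imwrite("pics/"+n,cv2.resize(im,None,fx=s,fy=s))
E
python3 - <<'E'
from h import *
for c in("scene","top"):
    p=eyes.camera(c);save(p,c+"0.png")
    print(c,np.array(p["pose"])[:3,3].round(3),p["k1"])
    for n in("tube_red","tube_blue","flap"):
        print(n,[(np.round(d["bbox"]),round(d["conf"],2)) for d in eyes.look_for(n,p)[:4]])
print(sensors.read_state())
E
```

```text
scene [ 0.83  -0.485  0.986] -0.17828937454212077
tube_red [(array([256., 412., 281., 454.]), 0.68), (array([215., 367., 240., 404.]), 0.65)]
tube_blue [(array([255., 317., 272., 350.]), 0.56)]
flap [(array([310., 145., 346., 169.]), 0.79)]
top [0.422 0.022 1.075] -0.12707329108853582
tube_red [(array([456., 206., 487., 233.]), 0.83), (array([438., 255., 467., 278.]), 0.68)]
tube_blue [(array([389., 248., 414., 270.]), 0.71)]
flap [(array([198., 247., 247., 293.]), 0.6)]
{'time': 0.4, 'joint_positions': array([-1.15655473,  0.33230767, -0.06471009,  1.46020778,  0.02162445,
        1.34989879, -0.08847701]), 'joint_vel': array([-0.00096675, -0.00324922,  0.00086766, -0.00193246, -0.00054735,
       -0.00206192,  0.00085164]), 'joint_torque': array([-5.08828998e-04, -6.22376633e+01,  2.43805954e-02, -3.89673328e+01,
       -6.11547497e-02,  3.34642455e-02,  3.26708755e-05]), 'ee_pos': array([0.26440016, 0.56628551, 0.22245676]), 'eef_rot': array([ 2.16667032e-01,  9.76245560e-01, -6.25676516e-05, -7.45810412e-06]), 'ft_force': array([ 0.51276864, -0.0366878 , -0.80723194]), 'torque': array([-0.04067255, -0.01259984,  0.07802676]), 'grip_force': 0.0, 'width': 0.08713251962601794}
```

View pics/scene0.png

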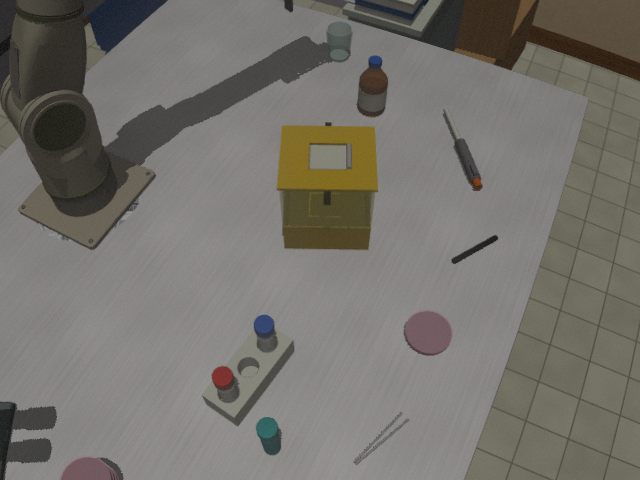

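View pics/top0.png

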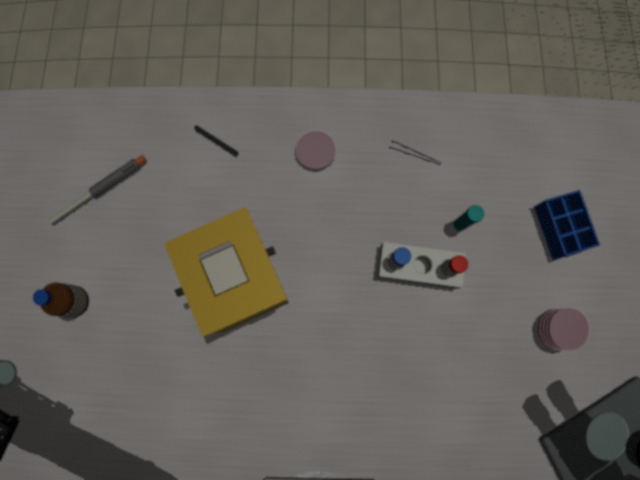

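Things that could be taken for the target:
- red cap: scene (223,378), top (459,264), in the rack's outer hole
- turquoise look-alike: scene (267,428), top (475,213), outside the rack
- blue cap: top (401,257), in the other outer hole

I choose the red one. The bin lid is at top (226,270), and a grey strip along the flap's upper-left edge looks like the hinge.

```bash
python3 - <<'E'
from h import *
P={}
for c in("top","scene"):
    p=eyes.camera(c);P[c]=p
    hsv=cv2.cvtColor(p["pixels"],cv2.COLOR_RGB2HSV)
    def blob(m,near):
        n,l,s,ce=cv2.connectedComponentsWithStats(m.astype(np.uint8))
        i=1+np.argmin(np.linalg.norm(ce[1:]-near,axis=1)+1000*(s[1:,4]<40)); return s[i],ce[i],l==i
    H,S,V=[hsv[...,i].astype(int) for i in range(3)]
    red=((H<8)|(H>172))&(S>150)&(V>60); blue=(H>100)&(H<130)&(S>120)&(V>50)
    yel=(H>18)&(H<32)&(S>150)
    for n,m,near in(("red",red,(459,264) if c=="top" else (223,378)),("blue",blue,(401,257) if c=="top" else (264,326))):
        s,ce,_=blob(m,np.array(near)); print(c,n,s,ce.round(1),"cap z.114:",at_z(p,*ce,.114),"z.122",at_z(p,*ce,.122))
    if c=="top":
        s,ce,l=blob(yel,np.array((226,270))); cn,_=cv2.findContours(l.astype(np.uint8),0,2)
        r=cv2.minAreaRect(max(cn,key=cv2.contourArea)); print("lid",r)
        q=np.array([at_z(p,*b,.195) for b in cv2.boxPoints(r)]); print(q,q.mean(0),[np.linalg.norm(q[i]-q[i-1]) for i in range(4)])
        hole=np.zeros(l.shape,np.uint8);cv2.drawContours(hole,[max(cn,key=cv2.contourArea)],-1,1,-1);hole=cv2.erode(hole,np.ones((15,15)))&(~l)
        s,ce,l2=blob(hole,np.array((223,270)));cn,_=cv2.findContours(l2.astype(np.uint8),0,2);r=cv2.minAreaRect(max(cn,key=cv2.contourArea))
        q=np.array([at_z(p,*b,.195) for b in cv2.boxPoints(r)]); print("opening",r,q,q.mean(0),[np.linalg.norm(q[i]-q[i-1]) for i in range(4)])
t=P["top"];s=P["scene"]
a=cv2.resize(cv2.cvtColor(t["pixels"][200:340,150:300],cv2.COLOR_RGB2BGR),(400,373))
b=cv2.resize(cv2.cvtColor(t["pixels"][190:300,370:500],cv2.COLOR_RGB2BGR),(400,373))
cv2.imwrite("pics/crop.png",np.hstack([a,b]))
E
```

```text
top red [451 256  17  16 206] [458.6 263.7] cap z.114: [ 0.5416 -0.2563  0.114 ] z.122 [ 0.5406 -0.254   0.122 ]
top blue [393 248  17  17 220] [401.2 256.1] cap z.114: [ 0.5543 -0.1459  0.114 ] z.122 [ 0.5532 -0.1445  0.122 ]
lid ((224.97940063476562, 272.9536437988281), (103.46377563476562, 92.19343566894531), 66.03750610351562)
[[0.5558 0.2871 0.195 ]
 [0.6254 0.1409 0.195 ]
 [0.4613 0.0625 0.195 ]
 [0.3944 0.2045 0.195 ]] [0.509225 0.17375  0.195   ] [np.float64(0.1813083561229322), np.float64(0.16192158596061246), np.float64(0.1818663520280758), np.float64(0.15697009269284387)]
opening ((222.76724243164062, 267.4569091796875), (46.088565826416016, 37.816261291503906), 66.80140686035156) [[0.5405 0.2248 0.195 ]
 [0.568  0.1649 0.195 ]
 [0.4947 0.1303 0.195 ]
 [0.4677 0.1894 0.195 ]] [0.517725 0.17735  0.195   ] [np.float64(0.0809506022213547), np.float64(0.06591100059929297), np.float64(0.08105584494655518), np.float64(0.06497545690489602)]
scene red [213 367  19  19 248] [221.8 375.8] cap z.114: [ 0.538  -0.2516  0.114 ] z.122 [ 0.5407 -0.2538  0.122 ]
scene blue [254 315  19  18 252] [263.2 323.5] cap z.114: [ 0.5512 -0.1413  0.114 ] z.122 [ 0.5537 -0.1444  0.122 ]
```

View pics/crop.png

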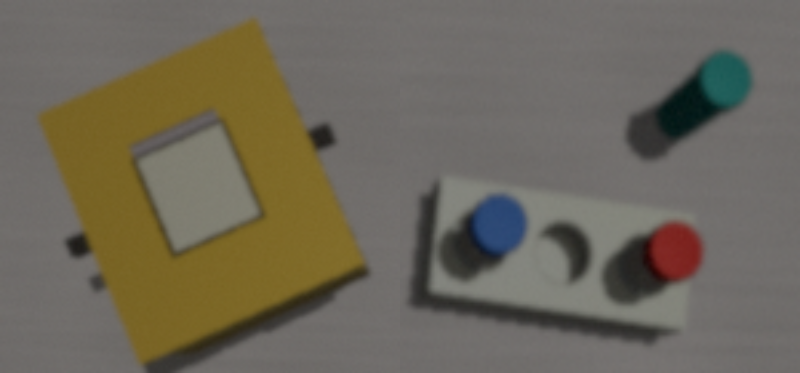

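The crop shows the red cap at the rack's right end, the blue cap at the left end, and the turquoise tube outside the rack. The hinge strip is on the flap's upper (+x) edge. The two cameras agree on red at (0.541,-0.254). The mouth is at about (0.5125,0.175) with a yaw of 25°. Moving now.

Emit:
{"api": "arm_command", "payload": {"newtons": 20, "steps": [{"slide": [0.02,-0.02,0.04],"rot": [0,0,-9],"grip": 1},{"slide": [0.03,-0.04,0.03],"rot": [0,0,-9],"grip": 1},{"slide": [0.03,-0.05,0.02],"rot": [0,0,-9],"grip": 1},{"slide": [0.03,-0.05,0.02],"rot": [0,0,-9],"grip": 1},{"slide": [0.03,-0.05,0.01],"rot": [0,0,-9],"grip": 1},{"slide": [0.03,-0.05,0],"rot": [0,0,-9],"grip": 1},{"slide": [0.03,-0.05,0],"rot": [0,0,-9],"grip": 1},{"slide": [0.03,-0.05,0],"rot": [0,0,-9],"grip": 1}]}}

```text
time: 1.5
ee_pos: [0.4951, 0.2046, 0.3429]
eef_rot: [0.751, 0.661, 0.0, -0.0]
ft_force: [1.2, -0.4, 1.0]
width: 0.0869
grip_force: 0.0
```

Emit:
{"api": "arm_command", "payload": {"steps": [{"slide": [0.01,-0.057,0],"grip": 1},{"slide": [0.01,-0.06,0],"grip": 1},{"slide": [0.01,-0.06,0],"grip": 1},{"slide": [0.006,-0.06,0],"grip": 1},{"slide": [0.005,-0.06,0],"grip": 1},{"slide": [0.005,-0.06,0],"grip": 1},{"slide": [0,-0.06,-0.01],"grip": 1},{"slide": [0,-0.042,-0.04],"grip": 1}]}}

```text
schema error: expected keys rot, slide, grip
```

```bash
python3 - <<'E'
from h import *
s=sensors.read_state();print(s["ee_pos"],s["joint_positions"].round(2))
p=eyes.camera("wrist");save(p,"w1.png");print(np.array(p["pose"]).round(3))
hsv=cv2.cvtColor(p["pixels"],cv2.COLOR_RGB2HSV);H,S,V=[hsv[...,i].astype(int) for i in range(3)]
m=((H<8)|(H>172))&(S>150)&(V>50)
n,l,st,ce=cv2.connectedComponentsWithStats(m.astype(np.uint8))
for i in range(1,n):
    if st[i,4]>300: print(st[i],ce[i],at_z(p,*ce[i],.125))
print(proj(p,[[.541,-.254,.125],[.554,-.1445,.125]]))
print(sensors.read_state()["ee_pos"])
E
```

```text
[0.49506783 0.20460481 0.34287622] [-0.78  0.09  0.33  1.51 -0.03  1.55 -0.58]
[[ 0.992 -0.122 -0.036  0.506]
 [-0.127 -0.95  -0.284  0.282]
 [ 0.001  0.286 -0.958  0.504]
 [ 0.     0.     0.     1.   ]]
[[403.50764093 545.00690625]
 [408.20527536 478.26697032]]
[0.49896249 0.19605138 0.34309805]
```

View pics/w1.png

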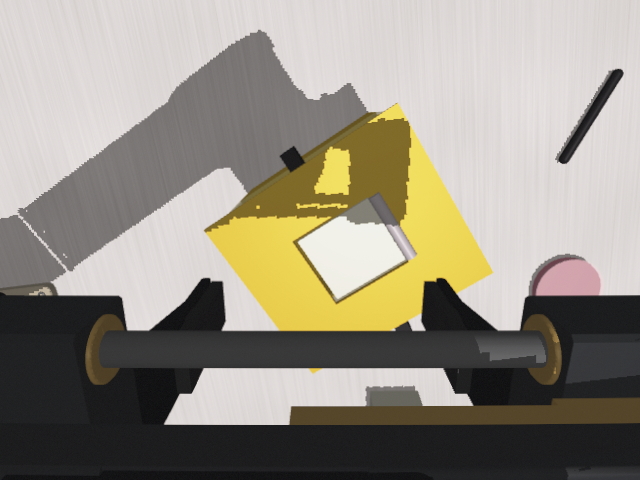

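The row format needs "rot" in every row, so the move was refused. The picture came anyway and gives a close view of the bin: white flap corners at about (295,242), (372,198), (408,260), (337,302), with the hinge strip on the right. I'll use it for the mouth later.

Emit:
{"api": "arm_command", "payload": {"steps": [{"slide": [0.006,-0.05,0],"rot": [0,0,0],"grip": 1},{"slide": [0.008,-0.06,0],"rot": [0,0,0],"grip": 1},{"slide": [0.008,-0.06,0],"rot": [0,0,0],"grip": 1},{"slide": [0.006,-0.06,0],"rot": [0,0,0],"grip": 1},{"slide": [0.005,-0.06,0],"rot": [0,0,0],"grip": 1},{"slide": [0.005,-0.06,0],"rot": [0,0,0],"grip": 1},{"slide": [0.002,-0.06,-0.01],"rot": [0,0,0],"grip": 1},{"slide": [0,-0.04,-0.04],"rot": [0,0,0],"grip": 1}]}}

```text
time: 2.55
ee_pos: [0.5349, -0.247, 0.294]
eef_rot: [0.75, 0.662, 0.001, 0.002]
ft_force: [0.9, 0.9, -0.4]
width: 0.0869
grip_force: 0.0
```

```bash
python3 - <<'E'
from h import *
s=sensors.read_state();print(s["ee_pos"],s["joint_positions"].round(2))
p=eyes.camera("wrist");save(p,"w2.png");print(np.array(p["pose"]).round(3))
hsv=cv2.cvtColor(p["pixels"],cv2.COLOR_RGB2HSV);H,S,V=[hsv[...,i].astype(int) for i in range(3)]
m=((H<8)|(H>172))&(S>150)&(V>50)
n,l,st,ce=cv2.connectedComponentsWithStats(m.astype(np.uint8))
for i in range(1,n):
    if st[i,4]>300: print(st[i],ce[i],at_z(p,*ce[i],.122))
print(proj(p,[[.541,-.254,.122],[.554,-.1445,.122]]))
# mouth from earlier wrist view
p0=dict(p);T=np.array([[.992,-.122,-.036,.506],[-.127,-.95,-.284,.282],[.001,.286,-.958,.504],[0,0,0,1]]);p0["pose"]=T
for c in((295,242),(372,198),(408,260),(337,302)): print(at_z(p0,*c,.194))
print(sensors.read_state()["ee_pos"])
E
```

```text
[ 0.5349059  -0.24697138  0.29395255] [-0.23  0.25  0.72  1.48 -0.17  1.46  0.37]
[[ 0.992 -0.12  -0.031  0.545]
 [-0.124 -0.95  -0.286 -0.169]
 [ 0.005  0.288 -0.958  0.455]
 [ 0.     0.     0.     1.   ]]
[ 313  197   38   41 1245] [331.16144578 217.15742972] [ 0.5426 -0.2537  0.122 ]
[[329.3809643  217.7770738 ]
 [329.13685162  78.86862438]]
[0.4714 0.1873 0.194 ]
[0.5359 0.2151 0.194 ]
[0.5602 0.1604 0.194 ]
[0.4986 0.1306 0.194 ]
[ 0.53119697 -0.25082022  0.28723595]
```

View pics/w2.png

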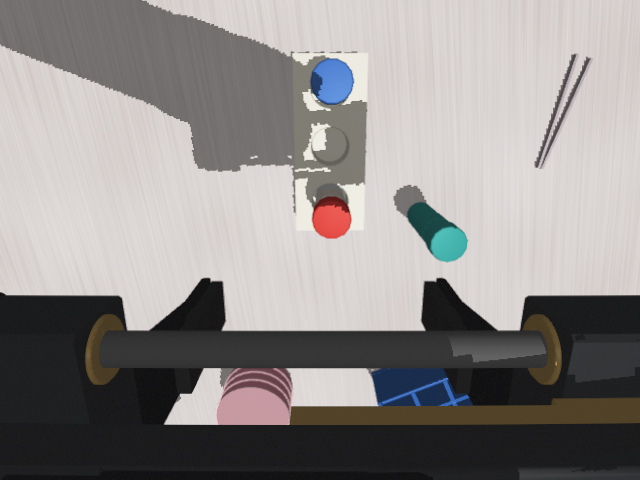

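The wrist view shows the red cap at (331,217), lined up with the rack row, and the turquoise tube at (449,243), clear of the fingers' path. Red is at (0.542,-0.254). Descending.

Emit:
{"api": "arm_command", "payload": {"newtons": 20, "steps": [{"slide": [0.006,-0.002,-0.03],"rot": [0,0,0],"grip": 1},{"slide": [0.005,-0.001,-0.04],"rot": [0,0,0],"grip": 1},{"slide": [0,0,-0.04],"rot": [0,0,0],"grip": 1},{"slide": [0,0,-0.03],"rot": [0,0,0],"grip": 1},{"slide": [0,0,0],"rot": [0,0,0],"grip": 1},{"slide": [0,0,0],"rot": [0,0,0],"grip": 1},{"slide": [0,0,0],"rot": [0,0,0],"grip": 1},{"slide": [0,0,0],"rot": [0,0,0],"grip": 1}]}}

```text
time: 3.6
ee_pos: [0.5459, -0.2468, 0.1535]
eef_rot: [0.749, 0.662, 0.001, 0.001]
ft_force: [1.4, -0.4, 0.1]
width: 0.0867
grip_force: 0.0
```

Emit:
{"api": "arm_command", "payload": {"newtons": 20, "steps": [{"slide": [-0.004,-0.007,-0.005],"rot": [0,0,0],"grip": 1},{"slide": [0,0,-0.026],"rot": [0,0,0],"grip": 1},{"slide": [0,0,-0.026],"rot": [0,0,0],"grip": 1},{"slide": [0,0,0],"rot": [0,0,0],"grip": 1},{"slide": [0,0,0],"rot": [0,0,0],"grip": 0.6},{"slide": [0,0,0],"rot": [0,0,0],"grip": 0.2},{"slide": [0,0,0],"rot": [0,0,0],"grip": 0.2},{"slide": [0,0,0],"rot": [0,0,0],"grip": 0.2}]}}

```text
time: 4.6
ee_pos: [0.5416, -0.2537, 0.0959]
eef_rot: [0.749, 0.662, 0.0, 0.0]
ft_force: [0.3, 0.3, 0.0]
width: 0.0547
grip_force: 0.0
```

Emit:
{"api": "arm_command", "payload": {"newtons": 25, "steps": [{"slide": [0,0,0],"rot": [0,0,0],"grip": 0.2},{"slide": [0,0,0],"rot": [0,0,0],"grip": 0.2},{"slide": [0,0,0],"rot": [0,0,0],"grip": 0.2},{"slide": [0,0,0],"rot": [0,0,0],"grip": 0.2},{"slide": [0,0,0],"rot": [0,0,0],"grip": 0.2},{"slide": [0,0,0.005],"rot": [0,0,0],"grip": 0.2},{"slide": [0,0,0.01],"rot": [0,0,0],"grip": 0.2},{"slide": [0,0,0.015],"rot": [0,0,0],"grip": 0.2}]}}

```text
time: 5.6
ee_pos: [0.5413, -0.2536, 0.1264]
eef_rot: [0.749, 0.662, -0.0, -0.0]
ft_force: [1.1, -0.2, -0.6]
width: 0.0329
grip_force: 25.0
```

Emit:
{"api": "arm_command", "payload": {"steps": [{"slide": [0,0,0.03],"rot": [0,0,0],"grip": 0.2},{"slide": [0,0,0.04],"rot": [0,0,0],"grip": 0.2},{"slide": [0,0,0.05],"rot": [0,0,0],"grip": 0.2},{"slide": [0,0.02,0.05],"rot": [0,0,0],"grip": 0.2},{"slide": [-0.003,0.04,0.03],"rot": [0,0,0],"grip": 0.2},{"slide": [-0.003,0.045,0.014],"rot": [0,0,0],"grip": 0.2},{"slide": [-0.004,0.045,0],"rot": [0,0,0],"grip": 0.2},{"slide": [-0.004,0.045,0],"rot": [0,0,0],"grip": 0.2}]}}

```text
time: 6.6
ee_pos: [0.527, -0.0576, 0.3409]
eef_rot: [0.749, 0.662, 0.001, 0.0]
ft_force: [-0.2, 0.6, -0.2]
width: 0.0333
grip_force: 25.0
```

Emit:
{"api": "arm_command", "payload": {"steps": [{"slide": [-0.003,0.045,0],"rot": [0,0,0],"grip": 0.2},{"slide": [-0.003,0.045,0],"rot": [0,0,0],"grip": 0.2},{"slide": [-0.003,0.045,0],"rot": [0,0,0],"grip": 0.2},{"slide": [-0.002,0.045,0],"rot": [0,0,0],"grip": 0.2},{"slide": [-0.002,0.03,0],"rot": [0,0,0],"grip": 0.2},{"slide": [0,0.015,0],"rot": [0,0,0],"grip": 0.2},{"slide": [0,0,0],"rot": [0,0,0],"grip": 0.2},{"slide": [0,0,0],"rot": [0,0,0],"grip": 0.2}]}}

```text
time: 7.6
ee_pos: [0.5148, 0.1646, 0.3399]
eef_rot: [0.75, 0.662, 0.0, 0.0]
ft_force: [-0.3, 0.7, -1.2]
width: 0.0331
grip_force: 25.0
```

```bash
python3 - <<'E'
from h import *
p=eyes.camera("wrist");q=eyes.camera("scene")
s=sensors.read_state();print(s["ee_pos"],s["grip_force"],s["joint_positions"].round(2))
a=cv2.resize(p["pixels"],(400,300));b=cv2.resize(q["pixels"][40:340,150:550],(400,300))
cv2.imwrite("pics/c3.png",cv2.cvtColor(np.hstack([a,b]),cv2.COLOR_RGB2BGR))
E
```

```text
[0.51470261 0.16477143 0.33985564] 24.999004611745477 [-0.76  0.1   0.41  1.51 -0.04  1.54 -0.48]
```

View pics/c3.png

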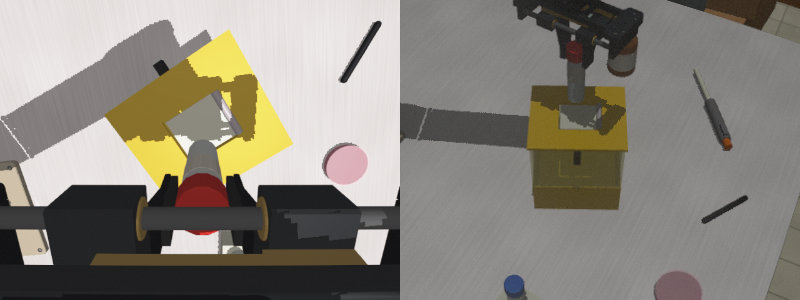

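The views show the red tube held upright above the flap, with the blue cap still in the rack. I'll do one refined mouth measurement from the lid corners, now that the arm is still.

```bash
python3 - <<'E'
from h import *
p=eyes.camera("wrist")
hsv=cv2.cvtColor(p["pixels"],cv2.COLOR_RGB2HSV);H,S,V=[hsv[...,i].astype(int) for i in range(3)]
m=((H>18)&(H<34)&(S>120)).astype(np.uint8);m[280:]=0
n,l,st,_=cv2.connectedComponentsWithStats(m);i=1+np.argmax(st[1:,4]);v,u=np.where(l==i)
c=[]
for k in(np.argmin(u),np.argmin(v),np.argmax(u)):
    w=at_z(p,u[k],v[k],.195);c.append(w);print(u[k],v[k],w)
print("lid centre",(c[0]+c[2])/2,[np.linalg.norm(c[i]-c[i+1]) for i in(0,1)], "yaw",np.degrees(np.arctan2(*(c[2]-c[1])[1::-1])),np.degrees(np.arctan2(*(c[1]-c[0])[1::-1])))
print(proj(p,[.514,.174,.195]))
E
```

```text
167 184 [0.4013 0.2067 0.195 ]
365 48 [0.5597 0.2824 0.195 ]
468 230 [0.6275 0.1415 0.195 ]
lid centre [0.5144 0.1741 0.195 ] [np.float64(0.1755592492579072), np.float64(0.15636383853052468)] yaw -64.3034967935547 25.543323935140112
[[319.49676592 207.49533655]]
```

Mouth confirmed at (0.514,0.174). Shifting 9 mm in y and pushing through.

Emit:
{"api": "arm_command", "payload": {"newtons": 30, "steps": [{"slide": [0,0.009,0],"rot": [0,0,0],"grip": 0.2},{"slide": [0,0,-0.015],"rot": [0,0,0],"grip": 0.2},{"slide": [0,0,-0.02],"rot": [0,0,0],"grip": 0.2},{"slide": [0,0,-0.02],"rot": [0,0,0],"grip": 0.2},{"slide": [0,0,-0.015],"rot": [0,0,0],"grip": 0.2},{"slide": [0,0,-0.015],"rot": [0,0,0],"grip": 0.2},{"slide": [0,0,-0.015],"rot": [0,0,0],"grip": 0.2},{"slide": [0,0,0],"rot": [0,0,0],"grip": 0.2}]}}

```text
time: 8.75
ee_pos: [0.5137, 0.1751, 0.2381]
eef_rot: [0.749, 0.662, -0.001, -0.0]
ft_force: [-1.4, -1.4, -1.1]
width: 0.0328
grip_force: 30.0
```

Emit:
{"api": "arm_command", "payload": {"steps": [{"slide": [0,0,-0.01],"rot": [0,0,0],"grip": 0.2},{"slide": [0,0,-0.015],"rot": [0,0,0],"grip": 0.2},{"slide": [0,0,-0.013],"rot": [0,0,0],"grip": 0.2},{"slide": [0,0,0],"rot": [0,0,0],"grip": 0.2},{"slide": [0,0,0],"rot": [0,0,0],"grip": 0.2},{"slide": [0,0,0],"rot": [0,0,0],"grip": 0.2},{"slide": [0,0,0],"rot": [0,0,0],"grip": 0.2},{"slide": [0,0,0],"rot": [0,0,0],"grip": 0.2}]}}

```text
time: 9.75
ee_pos: [0.5145, 0.1754, 0.2018]
eef_rot: [0.749, 0.662, 0.0, 0.0]
ft_force: [-0.7, -0.6, -0.1]
width: 0.0328
grip_force: 30.0
```

```bash
python3 - <<'E'
from h import *
p=eyes.camera("wrist");q=eyes.camera("scene")
s=sensors.read_state();print(s["ee_pos"],s["ft_force"],s["grip_force"])
a=cv2.resize(p["pixels"],(400,300));b=cv2.resize(q["pixels"][90:270,230:470],(400,300))
cv2.imwrite("pics/c4.png",cv2.cvtColor(np.hstack([a,b]),cv2.COLOR_RGB2BGR))
E
```

```text
[0.51446012 0.1753666  0.20172174] [-1.46511718 -0.40774749 -1.40891087] 29.995572175830603
```

View pics/c4.png

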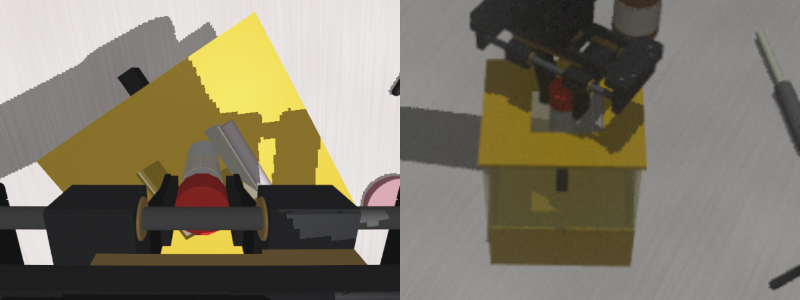

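The views show the tube inside the opening with the flap folded down beside it (on the hinge side). Going 3 mm lower, then letting go.

Emit:
{"api": "arm_command", "payload": {"steps": [{"slide": [0,0,-0.003],"rot": [0,0,0],"grip": 0.2},{"slide": [0,0,0],"rot": [0,0,0],"grip": 0.2},{"slide": [0,0,0],"rot": [0,0,0],"grip": 0.9},{"slide": [0,0,0],"rot": [0,0,0],"grip": 0.9},{"slide": [0,0,0],"rot": [0,0,0],"grip": 0.9},{"slide": [0,0,0],"rot": [0,0,0],"grip": 0.9},{"slide": [0,0,0],"rot": [0,0,0],"grip": 0.9},{"slide": [0,0,0],"rot": [0,0,0],"grip": 0.9}]}}

```text
time: 10.85
ee_pos: [0.5144, 0.1754, 0.1986]
eef_rot: [0.749, 0.662, 0.0, 0.0]
ft_force: [0.5, 0.4, 0.6]
width: 0.0767
grip_force: 0.0
```

Emit:
{"api": "arm_command", "payload": {"steps": [{"slide": [0,0,0.015],"rot": [0,0,0],"grip": 0.9},{"slide": [0,0,0.03],"rot": [0,0,0],"grip": 0.9},{"slide": [0,0,0.03],"rot": [0,0,0],"grip": 0.9},{"slide": [0,0,0.03],"rot": [0,0,0],"grip": 0.9},{"slide": [0,0,0.02],"rot": [0,0,0],"grip": 0.9},{"slide": [0,-0.04,0],"rot": [0,0,0],"grip": 0.9},{"slide": [0,-0.05,0],"rot": [0,0,0],"grip": 0.9},{"slide": [0,0,0],"rot": [0,0,0],"grip": 0.9}]}}

```text
time: 11.85
ee_pos: [0.5148, 0.0809, 0.3253]
eef_rot: [0.751, 0.66, 0.001, 0.001]
ft_force: [-0.4, 0.7, 0.8]
width: 0.0781
grip_force: 0.0
```

```bash
python3 - <<'E'
from h import *
p=eyes.camera("wrist");q=eyes.camera("scene")
s=sensors.read_state();print(s["ee_pos"],s["time"])
a=cv2.resize(p["pixels"],(400,300));b=cv2.resize(q["pixels"][90:390,130:530],(400,300))
cv2.imwrite("pics/c5.png",cv2.cvtColor(np.hstack([a,b]),cv2.COLOR_RGB2BGR))
E
```

```text
[0.51448438 0.08533833 0.324569  ] 11.95
```

View pics/c5.png

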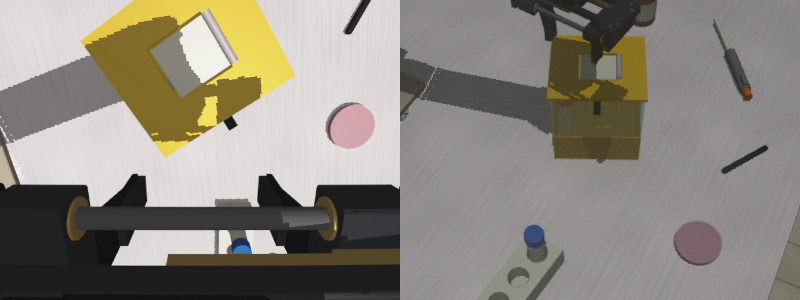

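The views show the flap shut, no red tube left in the gripper or on the lid, and the blue tube still standing in its hole. Handing in.

```bash
python3 -c "
from bench import order; print(order.close_job())"
```

```text
the job is handed in; nothing more can be done
None
```

The red-capped tube was pushed upright through the flap and released into the bin; the last pictures show the flap shut and the blue-capped tube still in its hole, and the job is handed in (the hand-in returned no verdict).

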